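# Gauge the stem well of a moulding flask and sort the flask

## Task

Check the stem well of the moulding flask that stands in the black holder ring: take the depth gauge from its wooden block and slide its rod down into the well until the collar sits on the stone and the rod has bottomed, then press it home with about 10 N, never more than 20 N, for the stone chips. Put the gauge back in its block without disturbing the depth it now shows, then set the flask down gently and upright in the blue tray if the well is 34 mm deep or more, in the red tray if it is shallower. Leave the other flasks, the bottle and the jar where they are.

Things in the scene. Friction and masses are not known exactly. Their poses are not given: they have to be found in the camera images.
- flask_a: one of four moulding flasks that look alike: round brass shell 51 mm across, 56 mm tall, filled level with white stone, 0.3 to 0.5 kg. Origin: centre of its underside. Two brass lugs (12 mm, centred 46 mm up) stand out along its x axis to 33 mm from the centre; grip it along y. In the middle of its top is a blind flat-bottomed well 11 mm across, its depth (20 to 50 mm) unknown and different in each flask.
- flask_b: one of four moulding flasks that look alike: round brass shell 51 mm across, 56 mm tall, filled level with white stone, 0.3 to 0.5 kg. Origin: centre of its underside. Two brass lugs (12 mm, centred 46 mm up) stand out along its x axis to 33 mm from the centre; grip it along y. In the middle of its top is a blind flat-bottomed well 11 mm across, its depth (20 to 50 mm) unknown and different in each flask.
- flask_c: one of four moulding flasks that look alike: round brass shell 51 mm across, 56 mm tall, filled level with white stone, 0.3 to 0.5 kg. Origin: centre of its underside. Two brass lugs (12 mm, centred 46 mm up) stand out along its x axis to 33 mm from the centre; grip it along y. In the middle of its top is a blind flat-bottomed well 11 mm across, its depth (20 to 50 mm) unknown and different in each flask.
- flask_d: one of four moulding flasks that look alike: round brass shell 51 mm across, 56 mm tall, filled level with white stone, 0.3 to 0.5 kg. Origin: centre of its underside. Two brass lugs (12 mm, centred 46 mm up) stand out along its x axis to 33 mm from the centre; grip it along y. In the middle of its top is a blind flat-bottomed well 11 mm across, its depth (20 to 50 mm) unknown and different in each flask.
- holder: black holder ring fixed to the bench: 74 mm outside, 58 mm inside, 10 mm high, origin at its centre on the bench. The flask to gauge, whichever of the four it is this time, stands in it on the bench, loosely (some 3 mm of play all round).
- block: wooden gauge block fixed to the bench, 60 x 60 x 62 mm, origin at the centre of its underside. The short burs in its corners rise 21 mm above its top and do not hinder.
- block_hole0 (a point): centre of the mouth of the block's hole, in its top face 62 mm above the bench: hole 12 mm across, 56 mm deep. The gauge hangs in it with the collar lying on the block's top.
- gauge: the depth gauge's brass collar, a disc 28 mm across and 10 mm thick; origin at the centre of its underside, z up along the rod. The rod slides through it stiffly (about 3 N) and stays where it is left; the whole gauge weighs 90 g. Loose.
- rod (a joint): reading of the gauge: how far the rod stands out below the collar's underside, in m (0 to 0.060). It grows as the rod is pushed down through a collar that is held up; 0.012 to 0.020 at the start, which is less than the depth of any well.
- rod_tip (a point): round lower tip of the gauge's rod (steel, 8 mm across, dark rings every 10 mm). The rod is 75 mm from tip to handle.
- handle (a point): middle of the gauge's black handle, 93 mm above the rod's tip: a cylinder 20 mm across and 36 mm tall on top of the rod (from 18 mm below to 18 mm above this point), fixed to the rod, to be gripped from above. Pushing or pulling it moves the rod.
- tray_blue: blue plastic work tray fixed to the bench, 200 (x) x 150 (y) x 30 mm outside, walls and floor 4 mm thick, origin at the centre of its underside. For flasks whose well is 34 mm deep or more.
- tray_red: red plastic work tray fixed to the bench, 200 (x) x 150 (y) x 30 mm outside, walls and floor 4 mm thick, origin at the centre of its underside. For flasks whose well is shallower than 34 mm.
- bottle: amber bottle, 56 mm across, 120 mm tall, origin under its centre; to be left alone.
- jar: white jar, 56 mm across, 50 mm tall, origin under its centre; to be left alone.
Not all that is in view belongs to the job. Leave any green or turquoise look-alike of the flask_a alone. What is shaped like the flask_b but purple is not meant.

How it is judged (in metres and radians):
On the way:
1. The rod is pressed onto the bottom of the well of the flask in the holder ring with more than 6 N, the collar down on the stone (within 2 mm), for 0.2 s (((horizontal distance between flask_a and holder below 0.012 m and horizontal distance between rod_tip and flask_a below 0.006 m and z of rod_tip in the frame of flask_a below 0.036 m and z of gauge in the frame of flask_a between 0.054 and 0.058 m and contact force between gauge and flask_a above 6 N) or (horizontal distance between flask_b and holder below 0.012 m and horizontal distance between rod_tip and flask_b below 0.006 m and z of rod_tip in the frame of flask_b below 0.036 m and z of gauge in the frame of flask_b between 0.054 and 0.058 m and contact force between gauge and flask_b above 6 N) or (horizontal distance between flask_c and holder below 0.012 m and horizontal distance between rod_tip and flask_c below 0.006 m and z of rod_tip in the frame of flask_c below 0.036 m and z of gauge in the frame of flask_c between 0.054 and 0.058 m and contact force between gauge and flask_c above 6 N) or (horizontal distance between flask_d and holder below 0.012 m and horizontal distance between rod_tip and flask_d below 0.006 m and z of rod_tip in the frame of flask_d below 0.036 m and z of gauge in the frame of flask_d between 0.054 and 0.058 m and contact force between gauge and flask_d above 6 N))), for 0.2 s.
At the end, for the whole second after the job is handed in: The flask from the holder stands upright and still inside its tray (blue: gauge reads 37 to 48 mm, red: 22 to 33 mm; every well lies inside one of these), the holder is empty, and the gauge, its reading kept, hangs upright in its block with the collar on the block's top (within 3 mm) (((value of joint rod between 0.022 and 0.033 m and ((x of flask_a in the frame of tray_red between -0.075 and 0.075 m and y of flask_a in the frame of tray_red between -0.05 and 0.05 m and height (world z) of flask_a below 0.01 m and angle between flask_a's own z axis and vertical below 0.08 rad and linear speed of flask_a below 0.02 m/s) or (x of flask_b in the frame of tray_red between -0.075 and 0.075 m and y of flask_b in the frame of tray_red between -0.05 and 0.05 m and height (world z) of flask_b below 0.01 m and angle between flask_b's own z axis and vertical below 0.08 rad and linear speed of flask_b below 0.02 m/s) or (x of flask_c in the frame of tray_red between -0.075 and 0.075 m and y of flask_c in the frame of tray_red between -0.05 and 0.05 m and height (world z) of flask_c below 0.01 m and angle between flask_c's own z axis and vertical below 0.08 rad and linear speed of flask_c below 0.02 m/s) or (x of flask_d in the frame of tray_red between -0.075 and 0.075 m and y of flask_d in the frame of tray_red between -0.05 and 0.05 m and height (world z) of flask_d below 0.01 m and angle between flask_d's own z axis and vertical below 0.08 rad and linear speed of flask_d below 0.02 m/s))) or (value of joint rod between 0.037 and 0.048 m and ((x of flask_a in the frame of tray_blue between -0.075 and 0.075 m and y of flask_a in the frame of tray_blue between -0.05 and 0.05 m and height (world z) of flask_a below 0.01 m and angle between flask_a's own z axis and vertical below 0.08 rad and linear speed of flask_a below 0.02 m/s) or (x of flask_b in the frame of tray_blue between -0.075 and 0.075 m and y of flask_b in the frame of tray_blue between -0.05 and 0.05 m and height (world z) of flask_b below 0.01 m and angle between flask_b's own z axis and vertical below 0.08 rad and linear speed of flask_b below 0.02 m/s) or (x of flask_c in the frame of tray_blue between -0.075 and 0.075 m and y of flask_c in the frame of tray_blue between -0.05 and 0.05 m and height (world z) of flask_c below 0.01 m and angle between flask_c's own z axis and vertical below 0.08 rad and linear speed of flask_c below 0.02 m/s) or (x of flask_d in the frame of tray_blue between -0.075 and 0.075 m and y of flask_d in the frame of tray_blue between -0.05 and 0.05 m and height (world z) of flask_d below 0.01 m and angle between flask_d's own z axis and vertical below 0.08 rad and linear speed of flask_d below 0.02 m/s)))) and horizontal distance between each of flask_a, flask_b, flask_c, flask_d and holder above 0.05 m and horizontal distance between gauge and block_hole0 below 0.006 m and z of gauge in the frame of block_hole0 between -0.003 and 0.003 m and angle between gauge's own z axis and vertical below 0.12 rad); the robot touches nothing.
It fails at once if The gauge pressed on a flask with more than 20 N (contact force between gauge and flask_a above 20 N or contact force between gauge and flask_b above 20 N or contact force between gauge and flask_c above 20 N or contact force between gauge and flask_d above 20 N).
It fails at once if A flask was dropped (fell freely by more than about 7 mm), rammed into a tray (more than 120 N) or tipped by more than 30 degrees ((contact force between the fingers and flask_a below 0.05 N and linear speed of flask_a above 0.36 m/s) or (contact force between the fingers and flask_b below 0.05 N and linear speed of flask_b above 0.36 m/s) or (contact force between the fingers and flask_c below 0.05 N and linear speed of flask_c above 0.36 m/s) or (contact force between the fingers and flask_d below 0.05 N and linear speed of flask_d above 0.36 m/s) or contact force between any of flask_a, flask_b, flask_c, flask_d and tray_blue above 120 N or contact force between any of flask_a, flask_b, flask_c, flask_d and tray_red above 120 N or angle between any of flask_a, flask_b, flask_c, flask_d's own z axis and vertical above 0.52 rad).
It fails at once if More than one flask was moved from its place (by more than 20 mm) (distance of each of flask_a, flask_b from where it was at the start of the episode above 0.02 m or distance of each of flask_a, flask_c from where it was at the start of the episode above 0.02 m or distance of each of flask_a, flask_d from where it was at the start of the episode above 0.02 m or distance of each of flask_b, flask_c from where it was at the start of the episode above 0.02 m or distance of each of flask_b, flask_d from where it was at the start of the episode above 0.02 m or distance of each of flask_c, flask_d from where it was at the start of the episode above 0.02 m).
It fails at once if The gauge's setting was knocked away from the flask after gauging (horizontal distance between gauge and holder above 0.04 m and value of joint rod above 0.0225 m and (velocity of joint rod above 0.03 m/s or velocity of joint rod below -0.03 m/s)).
It fails at once if The bottle or the jar was moved more than 20 mm (distance of any of bottle, jar from where it was at the start of the episode above 0.02 m).
It also fails if it takes over 69 s, if anything falls off the work surface, if the arm or the gripper's body presses on something with over 40 N, if the wrist force passes 120 N, or if a joint passes its speed limit or range.

## Robot

A 6-joint arm with a two-finger parallel gripper is mounted at the origin on the work surface. World frame = base frame: x ahead of the robot, y to its left, z up, the work surface at z = 0. Lengths are in mm, angles in rad, forces in N, time in s.
With the tool pointing down it reaches from about 375 to 925 mm from the base axis. Payload 5.7 kg.
Tool frame: the origin (TCP) lies on the centre line of the jaws, within the pads' length; the fingertips stand 19 mm ahead of it and the grasp point (between the pads) is the TCP; x points along the fingers, y is the direction in which the jaws open and shut, and the axes are right-handed (so a half turn about x gives the same grasp; the last joint's range is limited). The gripper opens to 88 mm and grips with 3 to 60 N. Pads are 20 mm wide; open, the fingers measure 115 mm over their backs; the gripper's body (75 mm by 178 mm) begins 61 mm behind the grasp point.
Start: joints at [1.025, 0.359, 1.51, -0, 1.272, -0.115], TCP at [250.548, 545.151, 241.623] pointing down, gripper open.
Joint ranges: [-2.97, 2.97], [-1.01, 2.36], [0.21, 2.38], [-0.96, 4.11], [0.2, 2.71], [-2.98, 2.98]. Speed limits (rad/s): [2.39, 2.39, 3.14, 3.14, 3.14, 3.14].

## Interface

Orientations are given as a rotation vector (axis times angle).
In Python, from rig import manip gives the robot as it stands.
- The arm moves only by the tool carry_out, never from a script. Its argument "increments" is one flat list of numbers, 4 for each row, row after row: the shift along the tool's x, y, z in cm, then the turn about the tool's x in degrees. In form: [x, y, z, turn, x, y, z, turn, ...]. A call has 1 to 12 rows; each row shifts and turns the commanded pose from where the row before left it, along the tool's axes as they then stand; what a row does not reach is not made up. A row lasts 1/8 s, in which the tool goes at most 62.5 mm and 10.7 degrees, less where a joint would pass 70% of its speed; a pose out of reach is approached as far as the arm can. A call with a gripper value outside its range is refused whole. "jaw" is the closure, from 0 (fully open) to 1 (shut), set as the call begins (left out, the last holds). The fingers move at their own pace and stop on an object; "newtons" is the grip in N (left out, the last holds). Time passes only in rows, so rows that do not move let the fingers close. It gives the time, the measured TCP pose, the force and the opening at its end, in the units of the state.
- manip.get_obs(): the state, without advancing time (a new reading comes with each control period).
- manip.get_image(name): name is "scene" or "top" or "wrist"; returns a dict with "color" (420x560x3 uint8, blue, green, red), "fx", "fy", "cx", "cy" (pixels), "k1" (the pictures are not rectified: a ray, as slopes to the right and down, at radius r is drawn at 1 + k1 r^2 times it, then the intrinsics apply), "R" (3x3) and "t" (3): a world point X has camera coordinates R X + t; the wrist camera has in their place "mount" (4x4, takes a point from camera to tool coordinates, whose origin is the TCP and whose axes are the tool frame's). Camera axes: x right, y down, z forward; pixel columns grow to the right and rows downward; lengths in mm; the calibration is good to about 2 mm. A picture is of the moment at which its call begins: read the wrist's pose just before it. There is no depth.
- manip.sign_off(): hands the job in, once; it reports no verdict.
Trained networks look in a picture, given as the dict that the camera call returned (one of the last four; its "shot" number tells which), for a name from the list of things; names that differ only in an ending like _2 or _b are one class to them, and where a whole thing is asked for, a point or a joint stands for the part that bears it (a point fixed in the world has none). Each returns a list of dicts, best first, with "p" (0 to 1); they miss things now and then, are a little off and sometimes report something else, mostly with a low value. They report only what shows in the picture. A call takes as long as a camera call. They do not tell look-alikes from the thing itself.
- manip.look_for(picture, name): "at" ([x, y, z] in mm, in world coordinates, good to about 4 mm: the middle of the surface that is visible of it).
- manip.outline_of(picture, name): "region" (420x560 bool, what is visible of it).
- manip.tip_of(picture, name): "at" ([x, y, z] in mm, in world coordinates, good to about 4 mm: a listed point, or the origin of a listed thing).
The state is a dict: "clock": time; "joints": joint angles; "qvel": joint speeds; "joint_torque": joint torques, N m; "position": TCP position; "ee_rot": TCP orientation; "ft_force": force on the tool from outside, world axes, zero at the start; "ft_torque": the same for the moment, N m; "opening": opening from 0.0 (shut) to 1.0 (fully open).
Only numpy, scipy, OpenCV 4.12 (cv2) and the standard library are available. Lean on these libraries where they do the work, as an engineer would, in place of code of your own. Each camera call takes 0.05 s, during which the arm holds its last target. There are 200 camera calls.

## Working session

There is one attempt and no reset: what is moved stays moved. The work goes in short steps, Python scripts to look and compute and a tool call to move; the robot and the scene stay as the last step left them, time stands still between calls to the robot, and variables do not carry over. Pictures are saved under pics/ and viewed, and the job is handed in when it is done.

Besides the shell and the picture viewer there is one more tool, called after "Call:" by a JSON object that holds its "op" and its "data", one argument or row to a line. carry_out: Moves the arm, as the interface text tells. Its arguments: {"type":"object","properties":{"increments":{"type":"array"},"jaw":{"type":"number"},"newtons":{"type":"number"}},"required":["increments"]}

```bash
mkdir -p pics; cat > h.py <<'E'
from rig import manip
import cv2, numpy as np
from scipy.spatial.transform import Rotation as Rn
def cam(im, ob=None):
    if "R" in im and im["R"] is not None: return np.array(im["R"]),np.array(im["t"])
    M=np.array(im["mount"]); T=np.eye(4); T[:3,:3]=Rn.from_rotvec(ob["ee_rot"]).as_matrix(); T[:3,3]=ob["position"]
    I=np.linalg.inv(T@M); return I[:3,:3],I[:3,3]
def proj(im,X,ob=None):
    R,t=cam(im,ob); c=R@np.array(X,float)+t; s=c[:2]/c[2]; s=s*(1+im["k1"]*(s@s)); return np.array([im["fx"]*s[0]+im["cx"],im["fy"]*s[1]+im["cy"]])
def ray(im,px,z,ob=None):
    R,t=cam(im,ob); d=np.array([(px[0]-im["cx"])/im["fx"],(px[1]-im["cy"])/im["fy"]]); s=d.copy()
    for _ in range(20): s=d/(1+im["k1"]*(s@s))
    v=R.T@np.array([s[0],s[1],1]); o=-R.T@t; return o+v*(z-o[2])/v[2]
E
python3 - <<'E'
from h import *
print(manip.get_obs())
for n in ("scene","top"):
    im=manip.get_image(n); cv2.imwrite(f"pics/{n}0.png",im["color"])
    print(n,[ (k,im[k]) for k in ("fx","cx","cy","k1")], -np.array(im["R"]).T@im["t"])
    for o in ("flask_a","holder","block","gauge","tray_blue","tray_red","bottle","jar"):
        print(o,[(np.round(d["at"]),round(d["p"],2),np.round(proj(im,d["at"]))) for d in manip.look_for(im,o)])
    for o in ("block_hole0","handle","rod_tip","gauge","holder","flask_a","tray_blue","tray_red"):
        print("tip",o,[(np.round(d["at"]),round(d["p"],2)) for d in manip.tip_of(im,o)])
E
```

```text
{'clock': 0.0, 'joints': array([ 1.02491944e+00,  3.59470390e-01,  1.51139848e+00, -1.67945575e-05,
        1.27249326e+00, -1.15083948e-01]), 'qvel': array([ 0.00067911,  0.00084372, -0.00060164, -0.00132775,  0.001292  ,
        0.00010839]), 'joint_torque': array([ 8.46772382e-04, -5.15391970e+01, -2.70727354e+01,  6.76672370e-02,
        3.50740808e-02, -1.80562402e-04]), 'position': array([250.22541205, 544.63115468, 240.84308871]), 'ee_rot': array([ 0.33656487,  1.54482243, -0.33921911]), 'ft_force': array([ 0.26443271,  0.45428259, -0.00812729]), 'ft_torque': array([0.04600322, 0.00988679, 0.00313351]), 'opening': 1.0011143811023124}
scene [('fx', 449.66239160872556), ('cx', 279.5001150895512), ('cy', 221.62911955763494), ('k1', -0.11912353813719165)] [1608.68587371  128.41862379  814.87386576]
flask_a [(array([670.,  95.,  47.]), 0.98, array([317., 259.])), (array([460., 114.,  43.]), 0.9, array([329., 217.])), (array([ 680., -251.,   46.]), 0.76, array([191., 247.])), (array([758.,  10.,  49.]), 0.69, array([280., 276.])), (array([761., 140.,  45.]), 0.64, array([331., 284.]
[... 2828 characters left out ...]
40., 475.,  -0.]), 0.58)]
tip handle [(array([ 484., -158.,  137.]), 0.53)]
tip rod_tip [(array([ 551., -477.,   -2.]), 0.18)]
tip gauge [(array([ 482., -161.,   59.]), 0.59), (array([ 485., -156.,   61.]), 0.3)]
tip holder [(array([542., 140.,  -3.]), 0.7)]
tip flask_a [(array([ 720., -169.,    7.]), 0.89), (array([742.,  13.,  -4.]), 0.87), (array([ 668., -260.,   -1.]), 0.8), (array([ 628., -104.,   -2.]), 0.72), (array([544., 144.,  -1.]), 0.6), (array([658.,  92.,  -0.]), 0.57), (array([440., 109.,  -0.]), 0.5)]
tip tray_blue [(array([526., 311.,  -3.]), 0.98)]
tip tray_red [(array([ 495., -307.,    3.]), 0.74), (array([ 720., -171.,    8.]), 0.52), (array([ 484., -159.,  136.]), 0.44)]
```

View pics/scene0.png

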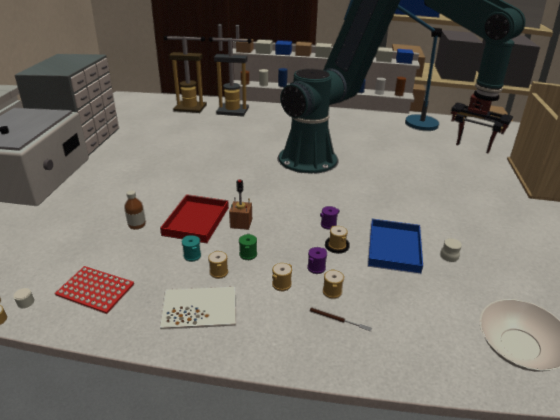

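View pics/top0.png

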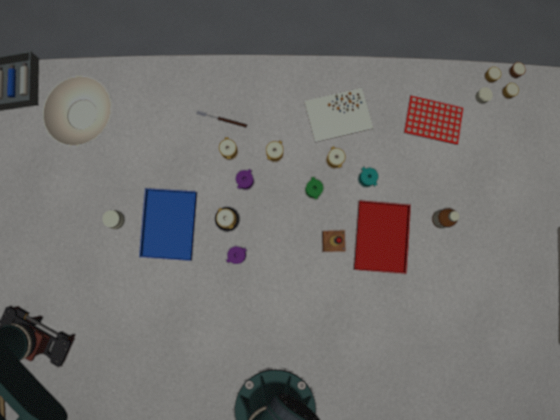

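```bash
python3 - <<'E'
import cv2,numpy as np
a=cv2.imread("pics/top0.png")[195:265,190:260]; b=cv2.imread("pics/top0.png")[205:275,300:370]
c=cv2.imread("pics/scene0.png")[160:240,200:280];d=cv2.imread("pics/scene0.png")[200:280,300:380]
r=lambda x:cv2.resize(x,(380,290),interpolation=cv2.INTER_CUBIC)
cv2.imwrite("pics/crop0.png",np.vstack([np.hstack([r(a),r(b)]),np.hstack([r(d),r(c)])]))
E
```

```text
(no output)
```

View pics/crop0.png

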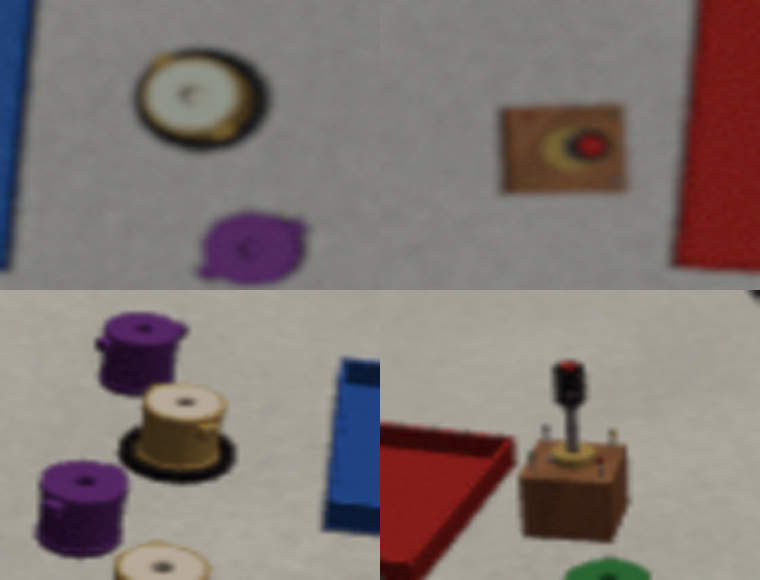

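The thing to gauge is the brass flask in the black ring, at scene (338,238) and top (226,218). The possible confusions:
- Brass flasks without a ring: scene (218,264), (282,276), (333,284).
- Purple: (330,217), (317,260).
- Green: (248,247).
- Turquoise: (192,248).

The crop confirms brass and white stone inside the black ring. The gauge, with its red-tipped black handle, is in the wooden block at scene (240,205).

```bash
cat >> h.py <<'E'
def go(target,yaw=None):
    """shift (cm) in present tool axes to bring TCP to target; tool axes; turn"""
    o=manip.get_obs(); R=Rn.from_rotvec(o["ee_rot"]).as_matrix()
    d=R.T@(np.array(target,float)-o["position"])/10
    y=np.degrees(np.arctan2(R[1,1],R[0,1]))
    out=np.round(d,2), "pos",np.round(o["position"],1),"x",np.round(R[:,0],3),"yaw of y-axis",round(y,1)
    if yaw is not None:
        # turn about tool x (down): positive turn lowers the world yaw
        out+=("turn",round(((y-yaw+90)%180)-90,1))
    return out
E
python3 - <<'E'
from h import *
o=manip.get_obs(); print(Rn.from_rotvec(o["ee_rot"]).as_matrix().round(3)); print(manip.get_image("wrist")["mount"])
print(go([543,144,230]))
E
```

```text
[[-0.     0.418  0.909]
 [-0.     0.909 -0.418]
 [-1.    -0.    -0.   ]]
[[ 6.57728486e-04 -2.49897747e-01  9.68272009e-01 -1.44385506e+02]
 [ 9.99999621e-01 -3.88149525e-04 -7.79456517e-04 -4.69741450e-01]
 [ 5.70618747e-04  9.68272155e-01  2.49897397e-01 -6.83912816e+01]
 [ 0.00000000e+00  0.00000000e+00  0.00000000e+00  1.00000000e+00]]
(array([  1.16, -24.24,  43.33]), 'pos', array([250.5, 545.2, 241.6]), 'x', array([-0., -0., -1.]), 'yaw of y-axis', np.float64(65.3))
```

Call:
{"op": "carry_out", "data": {
  "increments": [0.5,-2.4,4.3,0,0.5,-2.4,4.3,0,0.5,-2.4,4.3,0,0.5,-2.4,4.3,0,0.5,-2.4,4.3,0,0.5,-2.4,4.3,0,0.5,-2.4,4.3,0,0.5,-2.4,4.3,0,0.5,-2.4,4.3,0,0.5,-2.4,4.3,0,0,0,0,0,0,0,0,0]
}}

```text
clock: 3.25
position: [540.6, 147.7, 191.5]
ee_rot: [0.339, 1.545, -0.338]
ft_force: [0.1, 0.1, 0.2]
opening: 1.002
```

```bash
python3 - <<'E'
from h import *
o=manip.get_obs(); im=manip.get_image("wrist"); cv2.imwrite("pics/w1.png",im["color"])
print(go([543,144,190]))
print(cam(im,o))
for n in ("flask_a","holder"):
  for d in manip.tip_of(im,n)+manip.look_for(im,n): print(n,d["at"],d["p"],proj(im,d["at"],o))
E
```

```text
(array([ 0.16, -0.27,  0.42]), 'pos', array([540.3, 148.2, 191.6]), 'x', array([-0.001,  0.   , -1.   ]), 'yaw of y-axis', np.float64(65.3))
(array([[ 4.18862188e-01,  9.08049503e-01, -7.53423321e-04],
       [ 8.79528230e-01, -4.05499388e-01,  2.48998672e-01],
       [ 2.25797608e-01, -1.04958786e-01, -9.68503533e-01]]), array([-359.79613983, -433.1076967 ,  235.83646734]))
flask_a [441.3, 113.7, -1.1] 0.85 [208.62788953 119.80737334]
flask_a [654.0, 92.1, -1.4] 0.83 [280.46702278 306.80805624]
flask_a [744.0, 140.1, 3.3] 0.79 [350.96906572 357.10415217]
flask_a [739.2, 9.1, 0.0] 0.77 [247.53674248 391.58855088]
flask_a [544.7, 144.0, -0.5] 0.58 [281.59473069 201.68888436]
flask_a [443.5, 115.9, 57.8] 0.95 [196.55051029 119.45493317]
flask_a [543.1, 144.7, 55.3] 0.91 [281.34560617 213.46053229]
flask_a [657.4, 92.5, 52.2] 0.91 [281.95439949 338.23954942]
flask_a [726.5, 142.6, 42.3] 0.77 [354.4064396  368.12905935]
flask_a [717.0, 15.2, 8.5] 0.61 [243.04865845 380.74626178]
holder [526.9, 163.6, 10.9] 0.88 [292.09624191 179.85829119]
```

View pics/w1.png

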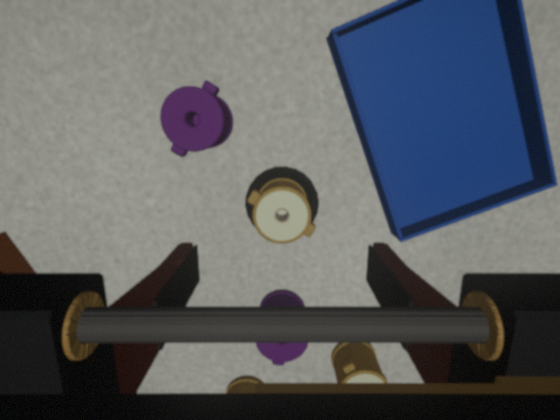

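The wrist view shows the brass flask in the ring with the well at (282,214), its lugs at about (254,199) and (309,229), and the gripper fingers open on either side. I'll refine the top circle, the well and the lug line.

```bash
cat >> h.py <<'E'
def well(im,ob,guess,r=42,tag="x"):
    u,v=np.round(guess).astype(int); c=im["color"][v-r:v+r,u-r:u+r]
    cv2.imwrite(f"pics/c_{tag}.png",cv2.resize(c,(588,588),interpolation=cv2.INTER_CUBIC))
    m=((c.min(2)>120)&(c.max(2).astype(int)-c.min(2)<75)).astype(np.uint8)
    n,l,s,ce=cv2.connectedComponentsWithStats(m); 
    k=1+np.argmin([np.hypot(*(ce[i]-r))+ (1e3 if s[i,4]<300 else 0) for i in range(1,n)])
    cs,_=cv2.findContours((l==k).astype(np.uint8),cv2.RETR_CCOMP,cv2.CHAIN_APPROX_NONE)
    for q in sorted(cs,key=len)[::-1][:3]:
        if len(q)>=6:
            e=cv2.fitEllipse(q); p=np.array(e[0])+[u-r,v-r]; print("ellipse px",p.round(1),np.round(e[1],1),"world z56",ray(im,p,56,ob).round(1))
E
python3 - <<'E'
from h import *
o=manip.get_obs(); im=manip.get_image("wrist"); print(im["fx"],o["position"])
well(im,o,(282,214),tag="w1")
a=ray(im,(254,199),50,o);b=ray(im,(309,229.5),50,o);print(a,b,np.degrees(np.arctan2(*(b-a)[[1,0]])))
print(ray(im,(282,214),56,o))
E
```

```text
333.7858880168143 [540.41319817 148.53884049 191.84113435]
ellipse px [280.6 215.5] [48.5 50.2] world z56 [544.3 144.2  56. ]
ellipse px [280.9 216.5] [12.5 16.4] world z56 [545.3 144.1  56. ]
[522.51441095 128.58434367  50.        ] [568.17726699 161.23435507  50.        ] 35.56565584224043
[543.64938842 145.87270962  56.        ]
```

View pics/c_w1.png

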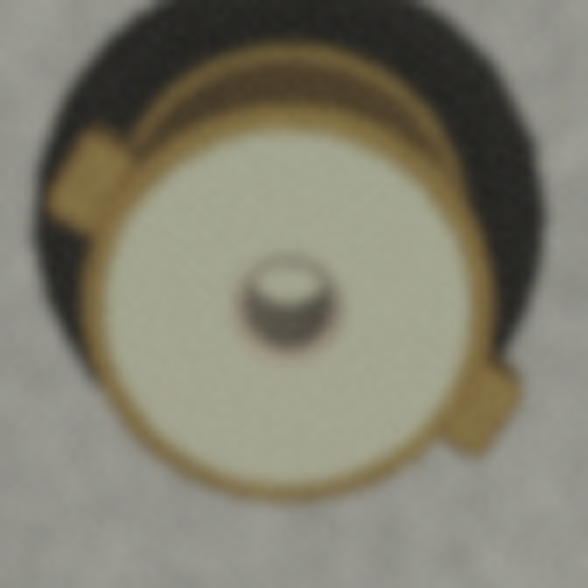

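```bash
python3 - <<'E'
from h import *
print(go([485,-157,220]))
E
```

```text
(array([ -2.82, -30.08,   7.66]), 'pos', array([540.5, 148.4, 191.8]), 'x', array([ 0.,  0., -1.]), 'yaw of y-axis', np.float64(65.4))
```

Call:
{"op": "carry_out", "data": {
  "increments": [-0.5,-4.3,1.1,0,-0.4,-4.3,1.1,0,-0.4,-4.3,1.1,0,-0.4,-4.3,1.1,0,-0.4,-4.3,1.1,0,-0.4,-4.3,1.1,0,-0.3,-4.3,1.1,0,0,0,0,0,0,0,0,0,0,0,0,0]
}}

```text
clock: 4.8
position: [485.3, -156.7, 219.5]
ee_rot: [0.337, 1.545, -0.336]
ft_force: [0.3, 0.4, -0.3]
opening: 1.003
```

```bash
python3 - <<'E'
from h import *
o=manip.get_obs(); im=manip.get_image("wrist"); cv2.imwrite("pics/w2.png",im["color"])
print(go([485,-157,139]))
for n in ("handle","block_hole0","gauge","rod_tip"):
  for d in manip.tip_of(im,n): print(n,d["at"],d["p"],proj(im,d["at"],o))
for p in ([485,-157,157],[485,-157,72],[485,-157,62]): print(proj(im,p,o))
E
```

```text
(array([ 8.05, -0.04, -0.02]), 'pos', array([ 485.4, -156.8,  219.5]), 'x', array([-0.,  0., -1.]), 'yaw of y-axis', np.float64(65.4))
handle [482.0, -158.7, 137.4] 0.98 [278.85081991 224.53736396]
block_hole0 [483.3, -162.8, 66.8] 0.78 [276.2077799  205.91280262]
gauge [483.9, -159.7, 69.6] 0.63 [279.53688086 205.80964425]
rod_tip [485.9, -160.0, 42.5] 0.57 [280.35280756 201.51390776]
[282.82618549 235.95146747]
[282.75687615 206.27809297]
[282.7511489  203.82515535]
```

View pics/w2.png

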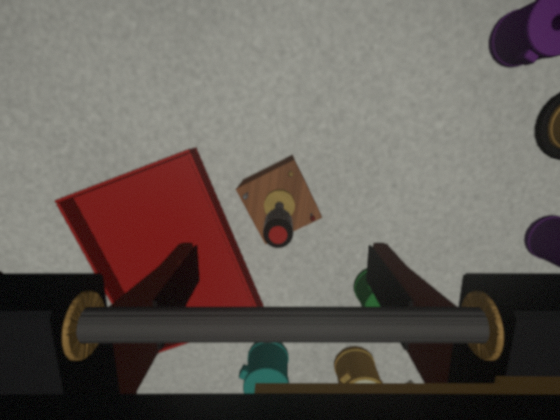

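The gauge is directly ahead: handle top disc at about (279,235), collar at about (280,205).

```bash
python3 - <<'E'
from h import *
o=manip.get_obs(); im=manip.get_image("wrist"); c=im["color"][170:254,236:320]
cv2.imwrite("pics/c_w2.png",cv2.resize(c,(588,588),interpolation=cv2.INTER_CUBIC))
h=cv2.cvtColor(c,cv2.COLOR_BGR2HSV); b=c.astype(int)
m=((b[...,2]>90)&(b[...,1]<60)).astype(np.uint8); mm=cv2.moments(m,True); p=np.array([mm["m10"]/mm["m00"]+236,mm["m01"]/mm["m00"]+170]); print(p,mm["m00"],ray(im,p,157,o))
print(ray(im,(280,205),72,o))
E
```

```text
[278.85887097 233.66129032] 248.0 [ 482.65885063 -159.46886365  157.        ]
[ 483.06642734 -159.57267695   72.        ]
```

View pics/c_w2.png

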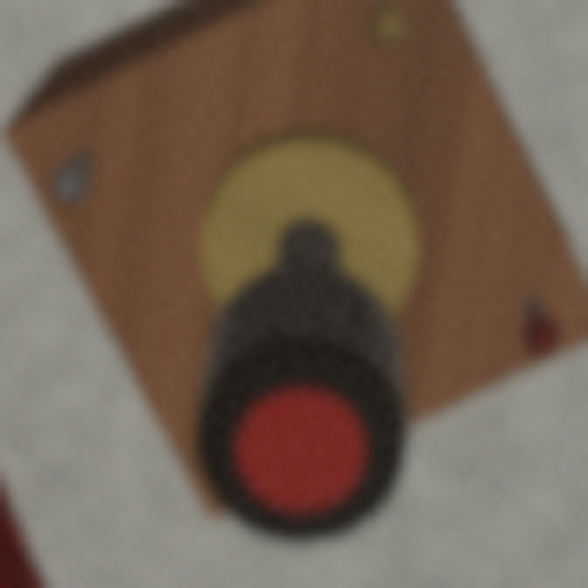

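Call:
{"op": "carry_out", "data": {
  "increments": [1.5,-0.35,-0.12,0,2,0,0,0,2,0,0,0,1.5,0,0,0,0.95,0,0,0,0,0,0,0]
}}

```text
clock: 5.85
position: [482.3, -160.7, 139.4]
ee_rot: [0.338, 1.546, -0.338]
ft_force: [1.3, 0.5, 0.3]
opening: 0.995
```

Call:
{"op": "carry_out", "data": {
  "increments": [0,0,0,0,0,0,0,0,0,0,0,0,0,0,0,0,0,0,0,0,0,0,0,0],
  "jaw": 1,
  "newtons": 20
}}

```text
clock: 6.6
position: [482.8, -160.8, 140.2]
ee_rot: [0.338, 1.544, -0.338]
ft_force: [0.1, 0.7, -0.1]
opening: 0.354
```

Call:
{"op": "carry_out", "data": {
  "increments": [0,0,0,0,0,0,0,0,0,0,0,0,0,0,0,0]
}}

```text
clock: 7.1
position: [482.7, -160.8, 140.1]
ee_rot: [0.338, 1.544, -0.338]
ft_force: [0.6, -0.1, -0.1]
opening: 0.221
```

Call:
{"op": "carry_out", "data": {
  "increments": [-0.5,0,0,0,-1,0,0,0,-1.5,0,0,0,-1.5,0,0,0,-1.5,0,0,0,0,0,0,0]
}}

```text
clock: 7.85
position: [483.8, -161.3, 201.9]
ee_rot: [0.337, 1.541, -0.338]
ft_force: [-0.3, -0.7, -0.8]
opening: 0.224
```

```bash
python3 - <<'E'
from h import *
o=manip.get_obs(); im=manip.get_image("wrist"); cv2.imwrite("pics/w3.png",im["color"])
print(go([544.9,144.3,200]))
E
```

```text
(array([ 0.08, 30.32, -7.14]), 'pos', array([ 483.2, -161. ,  201. ]), 'x', array([ 0.001, -0.001, -1.   ]), 'yaw of y-axis', np.float64(65.3))
```

View pics/w3.png

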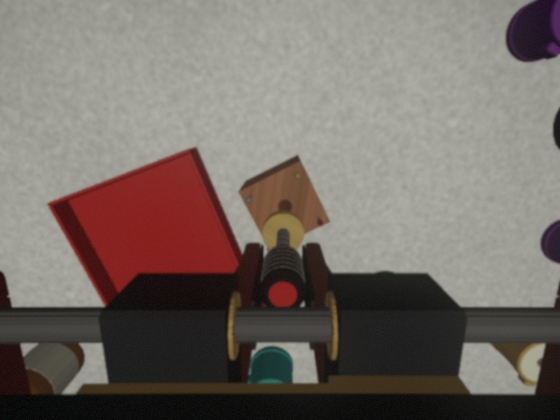

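The gauge is held with its collar at (283,230). The empty hole at (285,206) is visible behind it. I'll go over to the well.

Call:
{"op": "carry_out", "data": {
  "increments": [0,1.5,-0.4,0,0,3,-0.7,0,0,3.8,-0.9,0,0,3.8,-0.9,0,0,3.8,-0.9,0,0,3.8,-0.9,0,0,3.8,-0.9,0,0,3.3,-0.8,0,0,2.3,-0.5,0,0,1.2,-0.2,0,0,0,0,0,0,0,0,0]
}}

```text
clock: 9.4
position: [544.4, 143.6, 199.9]
ee_rot: [0.338, 1.545, -0.339]
ft_force: [0.4, 0.1, -0.3]
opening: 0.223
```

```bash
python3 - <<'E'
from h import *
o=manip.get_obs(); im=manip.get_image("wrist"); cv2.imwrite("pics/w4.png",im["color"])
print(go([544.9,144.3,160]))
c=im["color"][180:300,220:340];cv2.imwrite("pics/c_w4.png",cv2.resize(c,(600,600),interpolation=cv2.INTER_CUBIC))
s=manip.get_image("scene");cs=s["color"][160:250,290:380];cv2.imwrite("pics/c_s4.png",cv2.resize(cs,(600,600),interpolation=cv2.INTER_CUBIC))
E
```

```text
(array([4.  , 0.11, 0.01]), 'pos', array([544.4, 143.4, 200. ]), 'x', array([-0.001, -0.   , -1.   ]), 'yaw of y-axis', np.float64(65.3))
```

View pics/c_w4.png

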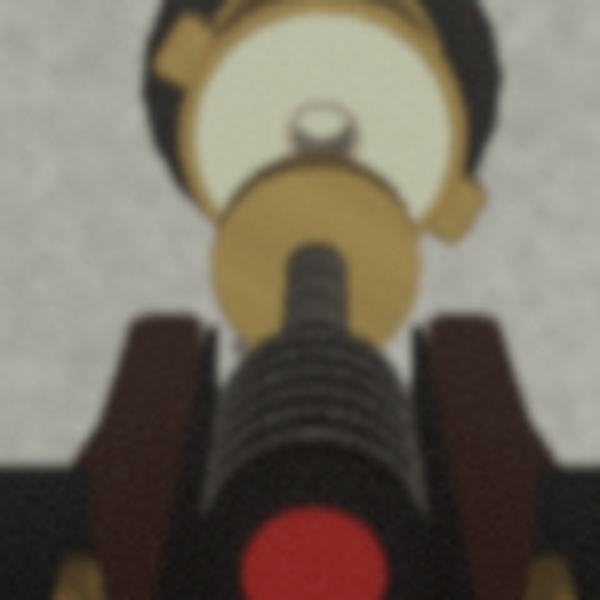

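View pics/c_s4.png

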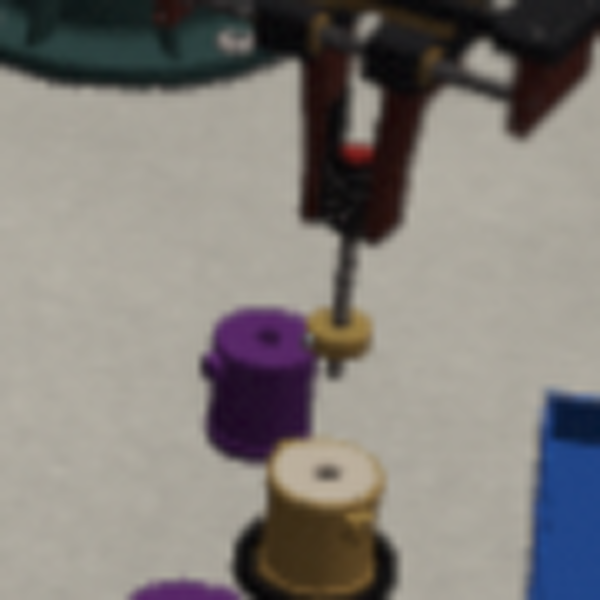

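```bash
python3 - <<'E'
from h import *
o=manip.get_obs(); im=manip.get_image("wrist")
for q in ((316,262),(316,266)): print("collar",ray(im,(220+q[0]/5,180+q[1]/5),132,o))
for q in ((323,130),(324,136)): print("well",ray(im,(220+q[0]/5,180+q[1]/5),56,o))
well(im,o,(284.6,206),r=24,tag="w5"); print(o["position"])
E
```

```text
collar [543.66197863 143.49339936 132.        ]
collar [544.16986513 143.25938667 132.        ]
well [543.86871046 144.84393458  56.        ]
well [544.93677565 144.54859193  56.        ]
ellipse px [284.5 202.5] [41.4 49.8] world z56 [541.  146.1  56. ]
[544.48276493 143.32271371 200.04315018]
```

View pics/c_w5.png

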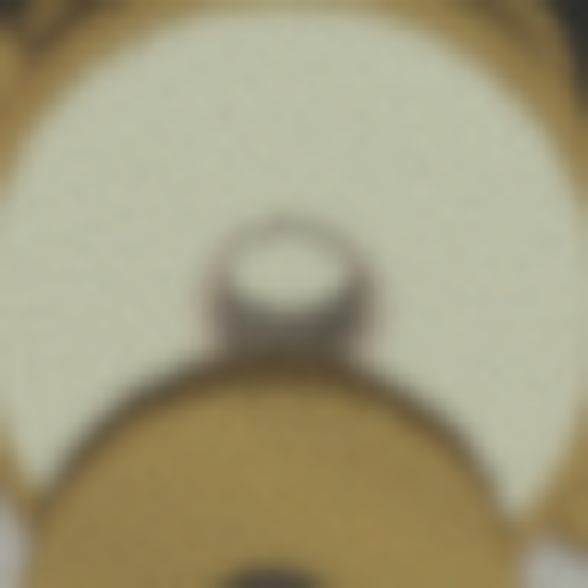

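Call:
{"op": "carry_out", "data": {
  "increments": [1,0.12,0,0,1.5,0,0,0,1.5,0,0,0,0,0,0,0,0.3,0,0,0,0.2,0,0,0,0.2,0,0,0,0,0,0,0]
}}

```text
clock: 10.55
position: [545.3, 145.2, 153.2]
ee_rot: [0.338, 1.544, -0.338]
ft_force: [0.3, 1.3, -1.0]
opening: 0.222
```

```bash
cat > look.py <<'E'
import sys
from h import *
o=manip.get_obs(); im=manip.get_image("wrist"); n=sys.argv[1]
print(o["position"],o["ft_force"],o["ft_torque"])
a=cv2.resize(im["color"][180:300,220:340],(500,500),interpolation=cv2.INTER_CUBIC)
s=manip.get_image("scene");b=cv2.resize(s["color"][170:260,290:340+40][:, :90],(500,500),interpolation=cv2.INTER_CUBIC)
cv2.imwrite(f"pics/{n}.png",cv2.resize(np.hstack([a,b]),(800,400)))
E
python3 look.py l1
```

```text
[545.27673804 145.22817966 153.20590393] [ 0.34883007  1.27170812 -1.03347321] [ 0.04029274 -0.03788184 -0.01212521]
```

View pics/l1.png

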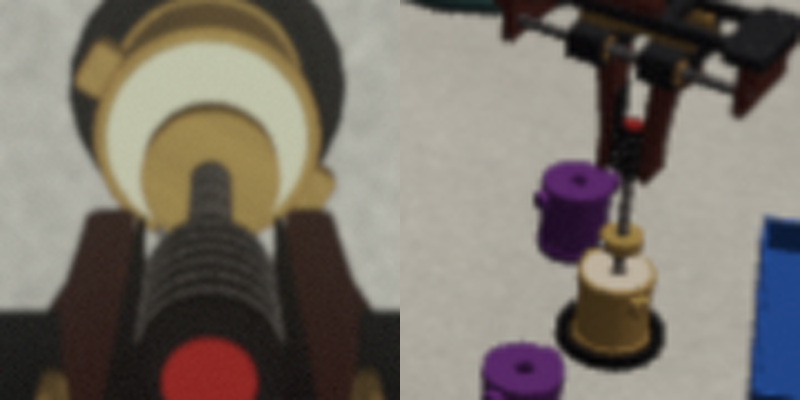

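Call:
{"op": "carry_out", "data": {
  "increments": [0.2,0,0,0,0.2,0,0,0,0,0,0,0]
}}

```text
clock: 11.02
position: [545.1, 145.2, 148.9]
ee_rot: [0.338, 1.545, -0.338]
ft_force: [-0.2, -0.4, -0.6]
opening: 0.227
```

Call:
{"op": "carry_out", "data": {
  "increments": [0.2,0,0,0,0.2,0,0,0,0,0,0,0]
}}

```text
clock: 11.4
position: [545.1, 145.2, 144.9]
ee_rot: [0.338, 1.545, -0.338]
ft_force: [-0.5, 0.2, -0.9]
opening: 0.222
```

Call:
{"op": "carry_out", "data": {
  "increments": [0.2,0,0,0,0.2,0,0,0,0,0,0,0]
}}

```text
clock: 11.78
position: [545.1, 145.2, 140.9]
ee_rot: [0.338, 1.545, -0.338]
ft_force: [-0.9, -0.4, -1.3]
opening: 0.221
```

```bash
python3 look.py l2
```

```text
[545.11940122 145.19612321 140.94221808] [-0.91369368 -0.37771554 -1.2895716 ] [0.01880314 0.04890056 0.03905614]
```

View pics/l2.png

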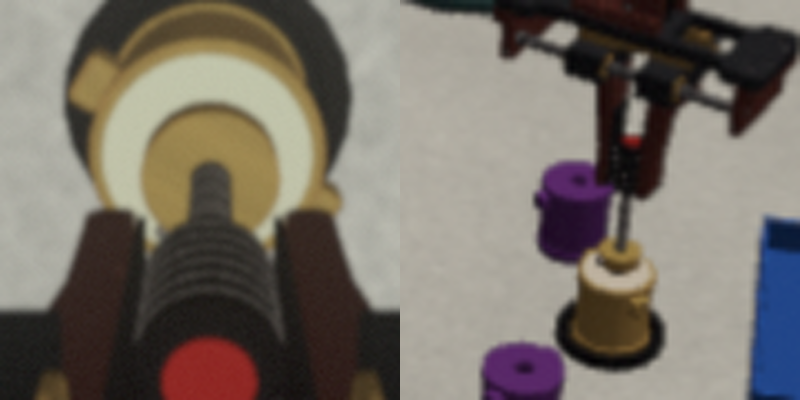

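Call:
{"op": "carry_out", "data": {
  "increments": [0,0,0,0,0.2,0,0,0,0.2,0,0,0,0.2,0,0,0,0.2,0,0,0,0,0,0,0],
  "newtons": 8
}}

```text
clock: 12.62
position: [545.2, 145.2, 133.0]
ee_rot: [0.338, 1.544, -0.338]
ft_force: [-0.4, -0.2, -1.0]
opening: 0.223
```

Call:
{"op": "carry_out", "data": {
  "increments": [0.1,0,0,0,0.1,0,0,0,0.1,0,0,0,0,0,0,0]
}}

```text
clock: 13.12
position: [545.3, 145.2, 130.1]
ee_rot: [0.338, 1.544, -0.338]
ft_force: [-0.5, 0.1, 0.9]
opening: 0.224
```

Call:
{"op": "carry_out", "data": {
  "increments": [0.1,0,0,0,0.1,0,0,0,0,0,0,0]
}}

```text
clock: 13.5
position: [545.3, 145.2, 128.0]
ee_rot: [0.338, 1.544, -0.338]
ft_force: [0.2, -0.5, 0.6]
opening: 0.226
```

```bash
python3 look.py l3
```

```text
[545.26880624 145.22686397 128.0046453 ] [ 0.2185702  -0.52816051  0.61929796] [-0.00997416 -0.02936107  0.02748488]
```

View pics/l3.png

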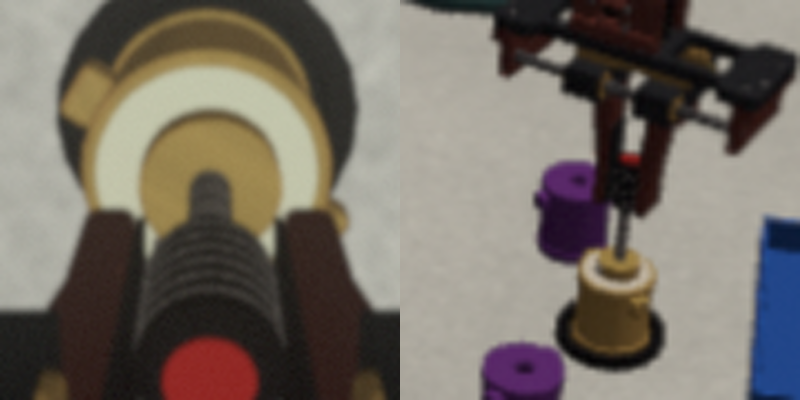

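Call:
{"op": "carry_out", "data": {
  "increments": [0.05,0,0,0,0.05,0,0,0,0.05,0,0,0,0.05,0,0,0]
}}

```text
clock: 14.1
position: [545.6, 145.3, 126.7]
ee_rot: [0.338, 1.544, -0.338]
ft_force: [-1.6, -0.5, 9.4]
opening: 0.227
```

Call:
{"op": "carry_out", "data": {
  "increments": [0.05,0,0,0,0.05,0,0,0,0.05,0,0,0,0.05,0,0,0]
}}

```text
clock: 14.6
position: [546.6, 145.2, 125.7]
ee_rot: [0.338, 1.541, -0.337]
ft_force: [-1.0, -0.6, 12.3]
opening: 0.226
```

Call:
{"op": "carry_out", "data": {
  "increments": [0,0,0,0,0,0,0,0,0,0,0,0]
}}

```text
clock: 14.98
position: [546.6, 145.2, 125.7]
ee_rot: [0.338, 1.541, -0.337]
ft_force: [-1.4, -0.2, 12.4]
opening: 0.226
```

```bash
python3 look.py l4
```

```text
[546.59037045 145.16816623 125.67657782] [-1.43960556 -0.21913068 12.35039807] [-0.25462378  0.25003147  0.01086047]
```

View pics/l4.png

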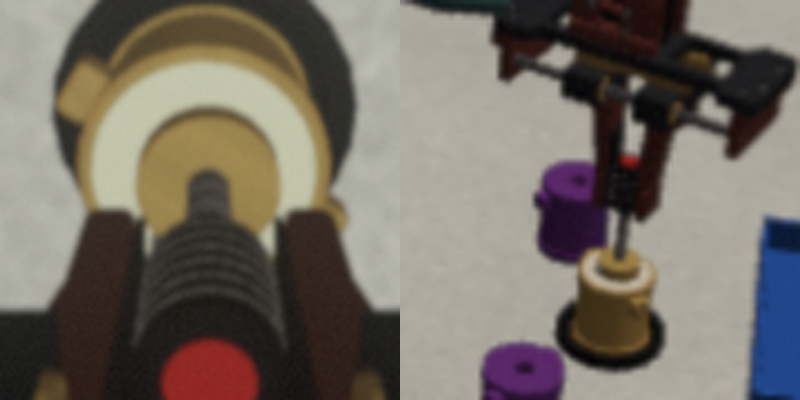

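Call:
{"op": "carry_out", "data": {
  "increments": [-0.1,0,0,0,-0.15,0,0,0,0,0,0,0]
}}

```text
clock: 15.45
position: [545.0, 145.2, 126.3]
ee_rot: [0.338, 1.545, -0.338]
ft_force: [-0.1, -0.5, -0.2]
opening: 0.225
```

Call:
{"op": "carry_out", "data": {
  "increments": [0,0,0,0,0,0,0,0,-0.3,0,0,0,-0.6,0,0,0,-1,0,0,0,-1.5,0,0,0,-1.8,0,0,0,-1.8,0,0,0,0,0,0,0,0,0,0,0],
  "newtons": 20
}}

```text
clock: 16.7
position: [545.0, 145.2, 196.6]
ee_rot: [0.338, 1.544, -0.338]
ft_force: [-0.6, -0.3, -0.7]
opening: 0.222
```

```bash
python3 look.py l5; python3 -c "
from h import *
print(go([482.7,-160.8,200]))"
```

```text
[544.96799735 145.22916189 196.63348036] [-0.64345712 -0.34683218 -0.74185411] [ 0.01800247 -0.01003834  0.00429116]
(array([ -0.38, -30.39,   7.15]), 'pos', array([544.6, 145.2, 196. ]), 'x', array([-0.001, -0.   , -1.   ]), 'yaw of y-axis', np.float64(65.3))
```

View pics/l5.png

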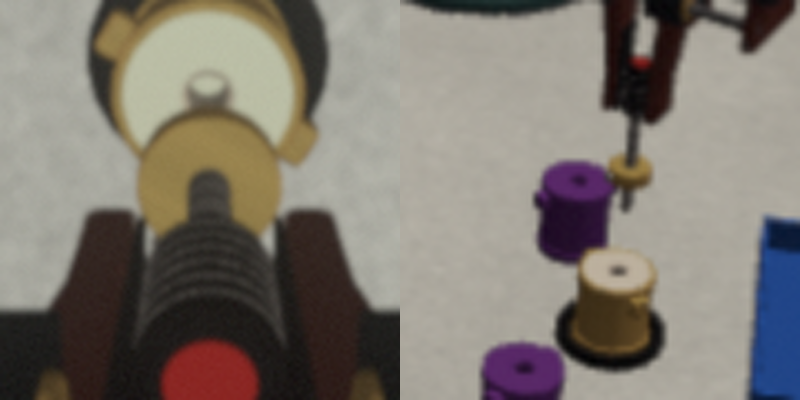

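The gauge came out straight, with the collar at (210,185) in the crop, clearly further up the rod. The rod bottomed at a tool height of about 127 mm. With about 10 to 13 N on it, the well works out at about 23 mm, so it is shallow and the flask goes to the red tray. I'll take the gauge back to the block.

Call:
{"op": "carry_out", "data": {
  "increments": [-0.4,-1.2,0.25,0,0,-3,0.7,0,0,-3.8,0.9,0,0,-3.8,0.9,0,0,-3.8,0.9,0,0,-3.8,0.9,0,0,-3.8,0.9,0,0,-3.5,0.8,0,0,-2.4,0.6,0,0,-1.3,0.3,0,0,0,0,0,0,0,0,0]
}}

```text
clock: 18.3
position: [483.2, -160.1, 200.6]
ee_rot: [0.338, 1.545, -0.337]
ft_force: [-0.6, -0.3, -0.5]
opening: 0.225
```

```bash
python3 - <<'E'
from h import *
o=manip.get_obs(); im=manip.get_image("wrist"); c=im["color"][180:300,220:340]
cv2.imwrite("pics/w6.png",cv2.resize(c,(600,600),interpolation=cv2.INTER_CUBIC))
print(go([482.7,-160.8,150]), proj(im,[482.9,-159.5,62],o),proj(im,[482.9,-159.5,134],o))
E
```

```text
(array([ 5.06, -0.1 , -0.01]), 'pos', array([ 483.3, -160. ,  200.6]), 'x', array([-0.,  0., -1.]), 'yaw of y-axis', np.float64(65.4)) [283.72791033 208.17928326] [284.09156018 233.48320633]
```

View pics/w6.png

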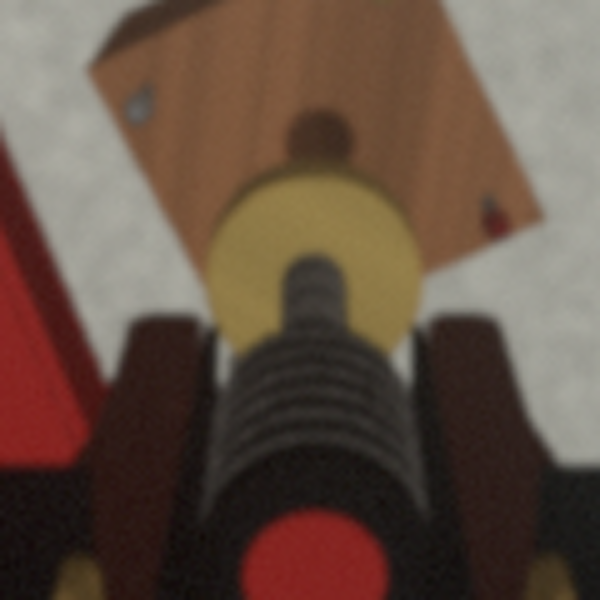

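```bash
python3 - <<'E'
from h import *
o=manip.get_obs(); im=manip.get_image("wrist"); R=Rn.from_rotvec(o["ee_rot"]).as_matrix()
h=ray(im,(284.0,207.3),62,o)
for z in (136.5,138.5,140.5):
    c=ray(im,(283,235.6),z,o); print(h,c,"shift tool",R.T@(h-c))
E
```

```text
[ 482.34300969 -158.82327294   62.        ] [ 483.24834851 -160.29426123  136.5       ] shift tool [74.50087314  0.94120966 -1.4026655 ]
[ 482.34300969 -158.82327294   62.        ] [ 482.65066195 -160.02260757  138.5       ] shift tool [76.50057813  0.9429789  -0.74524497]
[ 482.34300969 -158.82327294   62.        ] [ 482.05297539 -159.75095391  140.5       ] shift tool [78.50028312  0.94474814 -0.08782443]
```

Call:
{"op": "carry_out", "data": {
  "increments": [1.2,0.06,-0.06,0,1.4,0,0,0,0.9,0,0,0,0.2,0,0,0,0.2,0,0,0,0.1,0,0,0,0.1,0,0,0,0.1,0,0,0,0.1,0,0,0]
}}

```text
clock: 19.52
position: [483.0, -160.1, 157.7]
ee_rot: [0.338, 1.544, -0.338]
ft_force: [0.5, -0.4, -0.7]
opening: 0.219
```

Call:
{"op": "carry_out", "data": {
  "increments": [0.1,0,0,0,0.1,0,0,0,0.1,0,0,0]
}}

```text
clock: 19.9
position: [483.0, -160.1, 154.6]
ee_rot: [0.338, 1.544, -0.338]
ft_force: [-0.4, -0.3, -1.2]
opening: 0.225
```

Call:
{"op": "carry_out", "data": {
  "increments": [0.1,0,0,0,0.1,0,0,0,0.1,0,0,0]
}}

```text
clock: 20.27
position: [483.0, -160.1, 151.6]
ee_rot: [0.338, 1.544, -0.338]
ft_force: [-0.3, 0.6, -0.6]
opening: 0.225
```

```bash
cat > look2.py <<'E'
import sys
from h import *
o=manip.get_obs(); im=manip.get_image("wrist"); n=sys.argv[1]
print(o["position"],o["ft_force"],o["ft_torque"])
a=cv2.resize(im["color"][160:280,220:340],(500,500),interpolation=cv2.INTER_CUBIC)
s=manip.get_image("scene");b=cv2.resize(s["color"][150:240,195:285],(500,500),interpolation=cv2.INTER_CUBIC)
cv2.imwrite(f"pics/{n}.png",cv2.resize(np.hstack([a,b]),(800,400)))
E
python3 look2.py m1
```

```text
[ 482.9735503  -160.06185324  151.58585185] [-0.32153265  0.62171221 -0.59678144] [ 0.03829833 -0.0519441  -0.03723922]
```

View pics/m1.png

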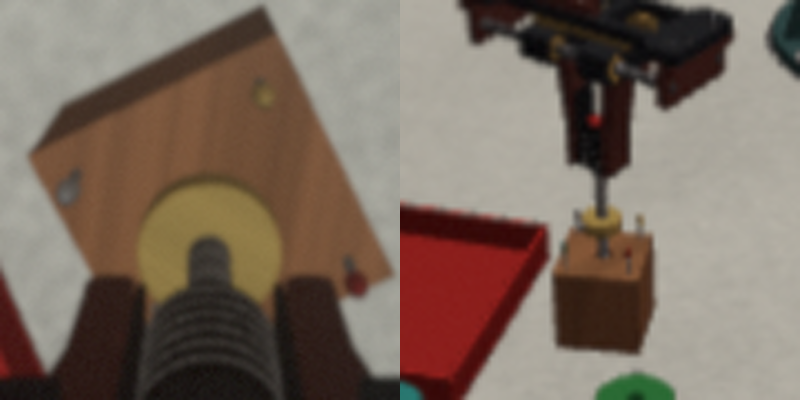

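Call:
{"op": "carry_out", "data": {
  "increments": [0.1,0,0,0,0.1,0,0,0,0.1,0,0,0,0.1,0,0,0,0.1,0,0,0]
}}

```text
clock: 21.0
position: [483.0, -160.1, 146.6]
ee_rot: [0.338, 1.544, -0.338]
ft_force: [0.2, 0.5, -1.0]
opening: 0.225
```

Call:
{"op": "carry_out", "data": {
  "increments": [0.15,0,0,0,0.15,0,0,0,0.15,0,0,0,0.15,0,0,0]
}}

```text
clock: 21.5
position: [483.0, -160.0, 140.6]
ee_rot: [0.338, 1.544, -0.338]
ft_force: [0.6, 0.1, -0.7]
opening: 0.229
```

```bash
python3 look2.py m2
```

```text
[ 483.01662891 -160.0418433   140.55745463] [ 0.59996301  0.11428502 -0.65456718] [0.04063971 0.00095922 0.00111353]
```

View pics/m2.png

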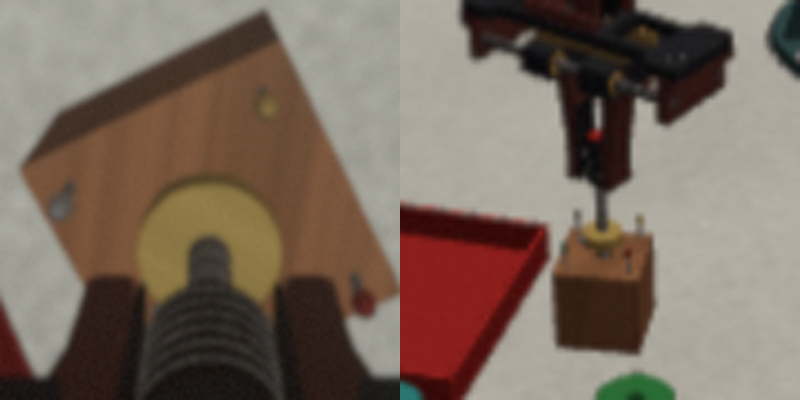

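Call:
{"op": "carry_out", "data": {
  "increments": [0.1,0,0,0,0.1,0,0,0,0.1,0,0,0,0.1,0,0,0]
}}

```text
clock: 22.1
position: [483.0, -160.1, 136.6]
ee_rot: [0.338, 1.544, -0.338]
ft_force: [-0.8, -0.3, 0.1]
opening: 0.222
```

Call:
{"op": "carry_out", "data": {
  "increments": [0.05,0,0,0,0.05,0,0,0,0,0,0,0]
}}

```text
clock: 22.48
position: [483.0, -160.1, 135.7]
ee_rot: [0.338, 1.544, -0.338]
ft_force: [-0.2, 0.1, -1.1]
opening: 0.225
```

Call:
{"op": "carry_out", "data": {
  "increments": [0.05,0,0,0,0.05,0,0,0,0,0,0,0]
}}

```text
clock: 22.85
position: [483.0, -160.0, 134.6]
ee_rot: [0.338, 1.544, -0.338]
ft_force: [0.4, -0.2, -1.3]
opening: 0.224
```

```bash
python3 look2.py m3
```

```text
[ 482.96373862 -160.04223643  134.64454271] [ 0.40541983 -0.20676959 -1.28694958] [-0.00541161 -0.01114042  0.03111909]
```

View pics/m3.png

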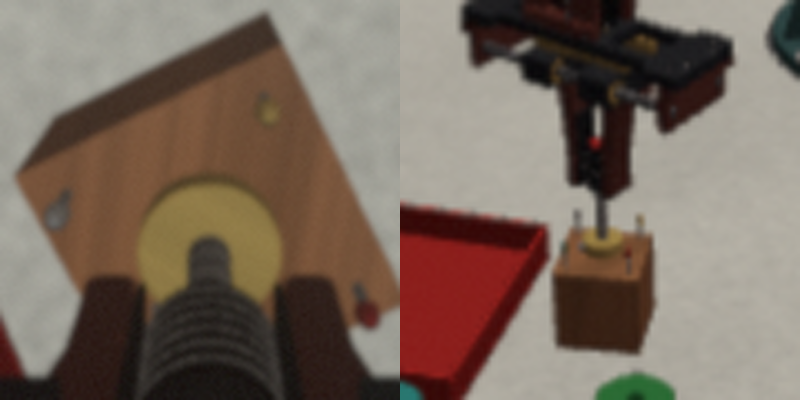

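Nearly down, with no contact yet. I'll go on in small steps.

Call:
{"op": "carry_out", "data": {
  "increments": [0.05,0,0,0,0.05,0,0,0,0,0,0,0]
}}

```text
clock: 23.32
position: [483.0, -160.1, 133.6]
ee_rot: [0.338, 1.544, -0.338]
ft_force: [0.1, 0.6, -0.7]
opening: 0.22
```

Call:
{"op": "carry_out", "data": {
  "increments": [0.05,0,0,0,0,0,0,0]
}}

```text
clock: 23.58
position: [483.0, -160.1, 133.1]
ee_rot: [0.338, 1.544, -0.338]
ft_force: [-1.0, 0.1, -1.2]
opening: 0.222
```

Call:
{"op": "carry_out", "data": {
  "increments": [0.05,0,0,0,0,0,0,0]
}}

```text
clock: 23.82
position: [482.9, -160.0, 132.6]
ee_rot: [0.338, 1.544, -0.338]
ft_force: [0.2, 0.8, -1.7]
opening: 0.218
```

Call:
{"op": "carry_out", "data": {
  "increments": [0.05,0,0,0,0,0,0,0]
}}

```text
clock: 24.08
position: [482.9, -160.0, 132.1]
ee_rot: [0.338, 1.544, -0.338]
ft_force: [0.6, -0.8, -0.8]
opening: 0.224
```

Call:
{"op": "carry_out", "data": {
  "increments": [0.05,0,0,0,0,0,0,0]
}}

```text
clock: 24.32
position: [483.0, -160.1, 131.7]
ee_rot: [0.338, 1.544, -0.338]
ft_force: [-0.2, -0.5, 0.7]
opening: 0.224
```

```bash
python3 look2.py m4
```

```text
[ 483.02552984 -160.1065337   131.74480416] [-0.23744148 -0.45313044  0.74413125] [-0.04854366  0.01959211  0.00826194]
```

View pics/m4.png

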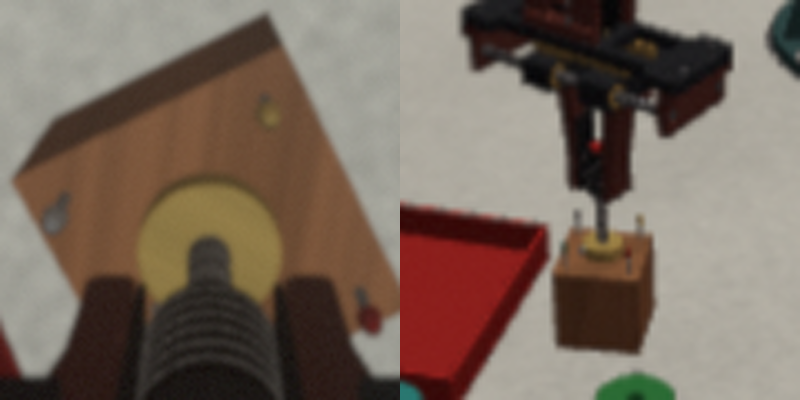

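Call:
{"op": "carry_out", "data": {
  "increments": [0,0,0,0,0,0,0,0,0,0,0,0,0,0,0,0,0,0,0,0],
  "jaw": 0
}}

```text
clock: 25.05
position: [483.0, -160.0, 131.6]
ee_rot: [0.338, 1.544, -0.338]
ft_force: [-0.2, 0.1, 0.5]
opening: 0.753
```

Call:
{"op": "carry_out", "data": {
  "increments": [-0.5,0,0,0,-2,0,0,0,-3,0,0,0,-3,0,0,0,0,0,0,0,0,0,0,0]
}}

```text
clock: 25.8
position: [482.6, -159.9, 216.2]
ee_rot: [0.338, 1.545, -0.338]
ft_force: [-0.9, 0.3, -0.5]
opening: 1.001
```

```bash
python3 look2.py m5; python3 - <<'E'
from h import *
o=manip.get_obs(); im=manip.get_image("wrist")
for n in ("handle","gauge"): print(n,[(d["at"],d["p"]) for d in manip.tip_of(im,n)])
print(go([544.5,144.6,200],125.6))
for z in (62,72,148,150,152): print(z,proj(im,[482.5,-159.3,z],o))
E
```

```text
[ 482.59471605 -159.86225353  216.24702892] [-0.88258159  0.30062469 -0.53533407] [-0.05104064  0.00178674  0.03291223]
handle [([480.1, -161.1, 129.1], 0.93)]
gauge [([478.7, -160.8, 66.4], 0.86)]
(array([ 1.59, 30.25, -7.07]), 'pos', array([ 482.4, -159.8,  215.7]), 'x', array([-0.002,  0.001, -1.   ]), 'yaw of y-axis', np.float64(65.3), 'turn', np.float64(-60.3))
62 [283.73635181 205.381924  ]
72 [283.77052968 207.89850799]
148 [284.12769138 234.19033926]
150 [284.14031621 235.11947129]
152 [284.15316529 236.06509042]
```

View pics/m5.png

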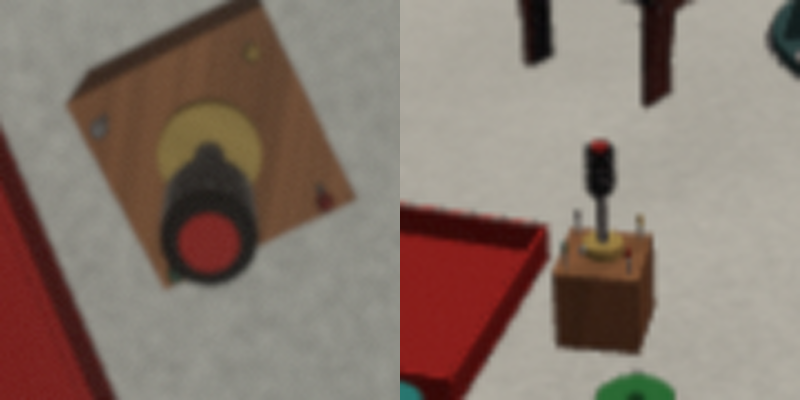

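The gauge hangs upright with its collar flat on the block: collar at (210,148) in the crop, handle upright in the scene view. The networks put the handle at 129 mm height, which gives a reading of about 24 to 26 mm, so red stands. Next is the flask.

Call:
{"op": "carry_out", "data": {
  "increments": [0,3.75,-0.9,0,0,3.8,-0.9,0,0,3.8,-0.9,0,0,3.8,-0.9,0,0.4,3.8,-0.9,0,0.4,3.8,-0.9,0,0.4,3.8,-0.9,0,0.4,3.7,-0.8,0]
}}

```text
clock: 27.05
position: [544.7, 145.7, 199.9]
ee_rot: [0.337, 1.545, -0.338]
ft_force: [0.8, 0.2, 0.5]
opening: 0.998
```

Call:
{"op": "carry_out", "data": {
  "increments": [0,0,0,-10,0,0,0,-10,0,0,0,-10,0,0,0,-10,0,0,0,-10,0,0,0,-10,0,0,0,0,0,0,0,0]
}}

```text
clock: 28.05
position: [544.6, 144.5, 200.3]
ee_rot: [-0.48, 1.518, 0.48]
ft_force: [0.1, -0.5, 0.3]
opening: 1.0
```

```bash
python3 - <<'E'
from h import *
o=manip.get_obs(); im=manip.get_image("wrist"); cv2.imwrite("pics/w7.png",im["color"])
g=proj(im,[544.5,144.6,56],o); print(g,o["joints"]); well(im,o,g,tag="w7"); print(go([544.5,144.6,35],125.6))
E
```

```text
[282.62543887 207.63950818] [ 1.36717926e-01  3.48264006e-01  1.63971049e+00 -5.49490312e-05
  1.15430012e+00 -2.04707142e+00]
ellipse px [282.3 207.2] [47.5 49. ] world z56 [544.3 144.1  56. ]
ellipse px [282.9 208.5] [13.  16.2] world z56 [545.  145.3  56. ]
(array([16.54,  0.02, -0.  ]), 'pos', array([544.7, 144.4, 200.4]), 'x', array([-0., -0., -1.]), 'yaw of y-axis', np.float64(125.2), 'turn', np.float64(-0.4))
```

View pics/w7.png

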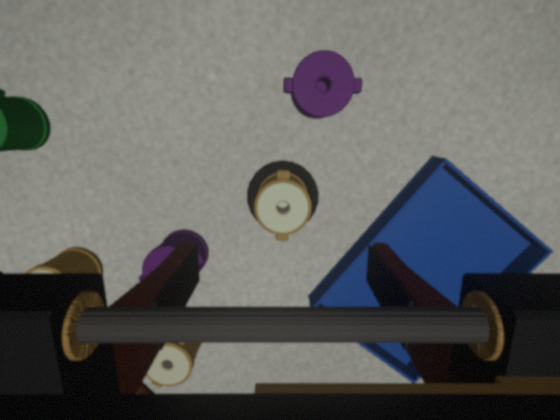

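View pics/c_w7.png

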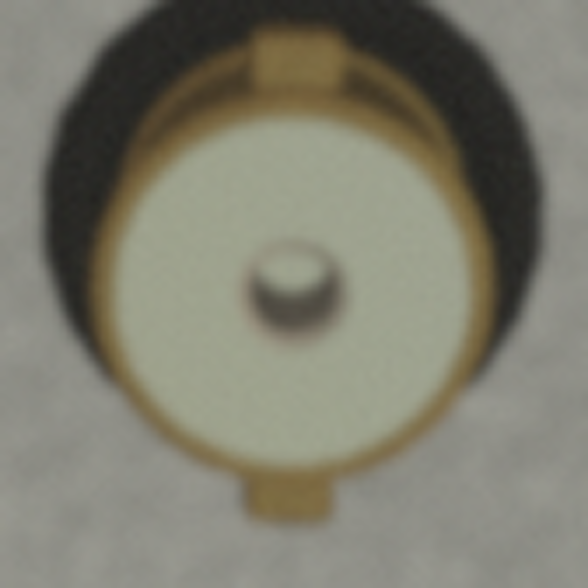

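The flask is centred between the jaws with its lugs across the grip, at about (283,175) and (282,236). I'll descend and grip.

Call:
{"op": "carry_out", "data": {
  "increments": [2,0,0,0,4,0,0,0,4,0,0,0,3,0,0,0,2,0,0,0,1,0,0,0,0.4,0,0,0,0,0,0,0]
}}

```text
clock: 29.1
position: [545.2, 144.5, 37.1]
ee_rot: [-0.482, 1.516, 0.482]
ft_force: [-0.4, 0.0, 0.7]
opening: 1.002
```

Call:
{"op": "carry_out", "data": {
  "increments": [0,0,0,0,0,0,0,0,0,0,0,0,0,0,0,0,0,0,0,0,0,0,0,0],
  "jaw": 1,
  "newtons": 30
}}

```text
clock: 29.85
position: [544.9, 144.4, 36.8]
ee_rot: [-0.483, 1.516, 0.483]
ft_force: [-0.2, 0.4, 2.8]
opening: 0.57
```

Call:
{"op": "carry_out", "data": {
  "increments": [0,0,0,0,0,0,0,0,-0.5,0,0,0,-1,0,0,0,-2,0,0,0,-3,0,0,0,-3,0,0,0,-3,0,0,0,-3,0,0,0,-2,0,0,0,-1,0,0,0,0,0,0,0]
}}

```text
clock: 31.35
position: [544.9, 144.5, 222.1]
ee_rot: [-0.483, 1.516, 0.483]
ft_force: [0.6, 0.5, -4.4]
opening: 0.577
```

```bash
python3 - <<'E'
from h import *
o=manip.get_obs(); im=manip.get_image("wrist"); cv2.imwrite("pics/w8.png",im["color"]); print(go([497,-315,220]),o["ft_force"],o["opening"])
E
```

```text
(array([  0.14, -34.75, -30.43]), 'pos', array([544.4, 144.4, 221.3]), 'x', array([-0.001, -0.   , -1.   ]), 'yaw of y-axis', np.float64(125.3)) [ 0.6151931   0.46828257 -4.40958059] 0.5769980776985599
```

View pics/w8.png

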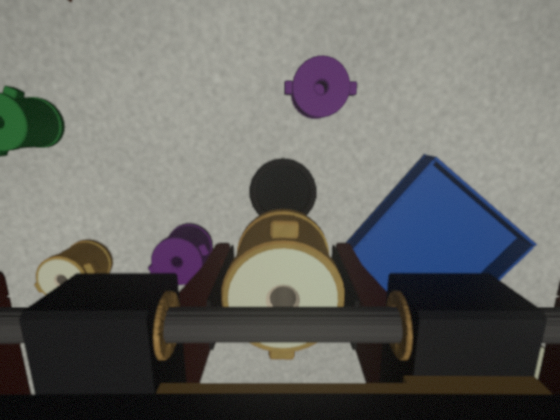

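The flask is held upright in the jaws with its top at (283,295), and the holder ring below at (283,188) is empty. I'll carry it to the red tray.

Call:
{"op": "carry_out", "data": {
  "increments": [0,-1,-0.9,0,0,-2,-1.7,0,0,-3,-2.6,0,0,-3.3,-2.9,0,0,-3.3,-2.9,0,0,-3.4,-3,0,0,-3.4,-3,0,0,-3.4,-3,0,0,-3.3,-2.9,0,0,-3.3,-2.9,0,0,-2.5,-2.2,0,0,-1.5,-1.3,0]
}}

```text
clock: 32.9
position: [497.6, -299.3, 220.7]
ee_rot: [-0.481, 1.518, 0.482]
ft_force: [0.7, 0.8, -3.3]
opening: 0.571
```

Call:
{"op": "carry_out", "data": {
  "increments": [0,-1,-0.8,0,0,-0.35,-0.3,0,0,0,0,0]
}}

```text
clock: 33.28
position: [497.7, -314.2, 221.6]
ee_rot: [-0.483, 1.516, 0.484]
ft_force: [0.8, 0.9, -3.5]
opening: 0.576
```

```bash
python3 - <<'E'
from h import *
o=manip.get_obs(); im=manip.get_image("wrist"); cv2.imwrite("pics/w9.png",im["color"])
t=manip.get_image("top"); m=manip.outline_of(t,"tray_red")[0]; r=cv2.minAreaRect(np.argwhere(m["region"])[:,::-1].astype(np.float32))
print(m["p"],[ray(t,p,30).round() for p in cv2.boxPoints(r)])
print(go([497,-315,42]),o["ft_force"],o["opening"],o["joints"][5], proj(im,[497,-315,4],o))
for d in manip.tip_of(im,"tray_red"): print(d["at"],d["p"])
E
```

```text
0.6 [array([ 493., -165.,   30.]), array([ 493., -179.,   30.]), array([ 476., -179.,   30.]), array([ 476., -165.,   30.])]
(array([17.97, -0.05, -0.13]), 'pos', array([ 497.8, -313.9,  221.7]), 'x', array([-0.,  0., -1.]), 'yaw of y-axis', np.float64(125.4)) [ 0.84711391  0.89683056 -3.5124367 ] 0.5762405688206536 -2.8682937126145434 [282.0656777  191.24188674]
[499.9, -307.8, -1.2] 0.88
[551.7, -475.3, 2.0] 0.54
```

View pics/w9.png

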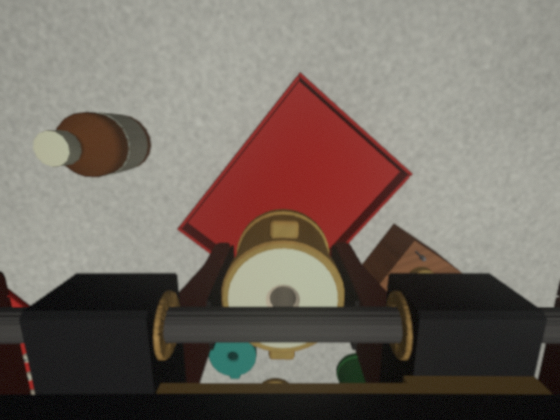

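Call:
{"op": "carry_out", "data": {
  "increments": [0.8,0.4,0.5,0,2,0,0,0,3,0,0,0,3,0,0,0,3,0,0,0,2.5,0,0,0,1.3,0,0,0,0.7,0,0,0,0.5,0,0,0,0.3,0,0,0,0,0,0,0]
}}

```text
clock: 34.85
position: [499.6, -308.9, 51.0]
ee_rot: [-0.483, 1.516, 0.482]
ft_force: [-0.1, 0.3, -3.5]
opening: 0.576
```

Call:
{"op": "carry_out", "data": {
  "increments": [0.2,0,0,0,0.2,0,0,0,0.1,0,0,0,0,0,0,0]
}}

```text
clock: 35.35
position: [499.3, -308.6, 45.6]
ee_rot: [-0.483, 1.517, 0.483]
ft_force: [0.5, -0.6, -3.8]
opening: 0.571
```

Call:
{"op": "carry_out", "data": {
  "increments": [0.1,0,0,0,0.1,0,0,0,0.1,0,0,0,0,0,0,0]
}}

```text
clock: 35.85
position: [499.3, -308.6, 42.6]
ee_rot: [-0.483, 1.517, 0.483]
ft_force: [0.1, 0.3, -3.4]
opening: 0.574
```

Call:
{"op": "carry_out", "data": {
  "increments": [0.1,0,0,0,0.05,0,0,0,0,0,0,0]
}}

```text
clock: 36.22
position: [499.4, -308.7, 41.1]
ee_rot: [-0.483, 1.516, 0.483]
ft_force: [-0.3, -0.4, -3.8]
opening: 0.572
```

Call:
{"op": "carry_out", "data": {
  "increments": [0.05,0,0,0,0.05,0,0,0,0,0,0,0]
}}

```text
clock: 36.6
position: [499.5, -308.7, 40.8]
ee_rot: [-0.483, 1.516, 0.483]
ft_force: [-1.3, 0.8, 5.8]
opening: 0.573
```

Call:
{"op": "carry_out", "data": {
  "increments": [0.05,0,0,0,0,0,0,0]
}}

```text
clock: 36.85
position: [499.5, -308.7, 40.7]
ee_rot: [-0.483, 1.516, 0.482]
ft_force: [-2.5, 2.3, 9.8]
opening: 0.571
```

The flask is seated: the load is transferred and 10 N shows upward. I'll release and retreat.

Call:
{"op": "carry_out", "data": {
  "increments": [-0.05,0,0,0,0,0,0,0,0,0,0,0,0,0,0,0,0,0,0,0,0,0,0,0],
  "jaw": 0
}}

```text
clock: 37.6
position: [499.4, -308.7, 40.2]
ee_rot: [-0.483, 1.516, 0.483]
ft_force: [-0.2, -0.1, -0.0]
opening: 1.003
```

Call:
{"op": "carry_out", "data": {
  "increments": [-0.5,0,0,0,-2,0,0,0,-4,0,0,0,-5,0,0,0,-5,0,0,0,-3,0,0,0,0,0,0,0,0,0,0,0]
}}

```text
clock: 38.6
position: [498.8, -308.2, 234.3]
ee_rot: [-0.482, 1.517, 0.484]
ft_force: [0.5, -0.3, -0.5]
opening: 1.0
```

```bash
python3 - <<'E'
from h import *
print(manip.get_obs()["position"],manip.get_obs()["opening"])
im=manip.get_image("wrist"); cv2.imwrite("pics/w10.png",im["color"])
s=manip.get_image("scene"); cv2.imwrite("pics/s10.png",cv2.resize(s["color"][160:300,110:360],(800,448),interpolation=cv2.INTER_CUBIC))
for n in ("flask_a","gauge","handle"): print(n,[(d["at"],round(d["p"],2)) for d in manip.tip_of(s,n)])
E
```

```text
[ 498.80587075 -308.20803949  234.28134982] 1.0004668465055317
flask_a [([663.0, -259.0, 1.3], 0.97), ([745.0, 140.8, 0.4], 0.95), ([440.2, 111.7, 0.9], 0.94), ([721.2, -167.1, 2.7], 0.92), ([633.8, -107.7, 1.2], 0.82), ([500.3, -310.7, 3.4], 0.62), ([740.3, 6.1, -3.2], 0.6), ([654.4, 95.2, 0.9], 0.58)]
gauge []
handle [([481.9, -156.3, 129.3], 0.6), ([549.7, -477.0, -0.6], 0.18)]
```

View pics/w10.png

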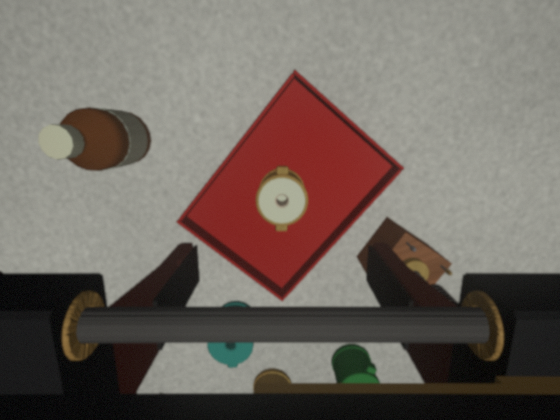

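View pics/s10.png

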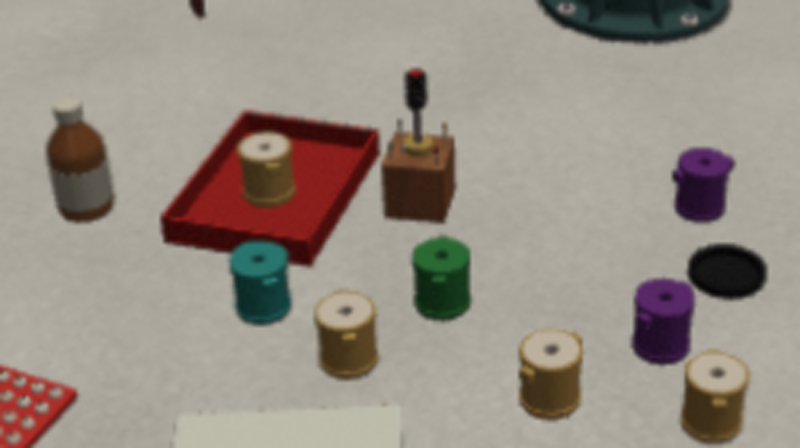

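The flask stands upright in the red tray at wrist (282,200). The gauge hangs in its block at crop (416,145). The ring at (727,272) is empty, and everything else is in place.

```bash
python3 -c "
from rig import manip
print(manip.sign_off())"
```

```text
the job is handed in; nothing more can be done
None
```

I gauged the flask from the black ring, put the gauge back in its block, and stood the flask in the red tray. The job is handed in, with about 39 s used of the 69 s.

- **Gauging:** the rod went into the well and bottomed with the collar down on the stone. The wrist force, allowing for the gauge's weight, was about 10 to 13 N, and I held it there for over 0.5 s.
- **Reading:** I judge the well at about 24 mm, so shallow. This comes from the tool height at bottoming (about 23 to 24 mm) and from the handle height once the gauge was back in its block (about 25 to 26 mm). The two differ by about 2 mm, but both are well under 34 mm. I could not read the rod itself directly.
- **Grip slip:** the handle slipped in the light grip by roughly 1 to 2 mm during the press. As a result, the collar met the block about 2 mm lower than I had worked out. I set it down in 0.5 mm steps until a light contact of about 1.5 N.
- **Last checks:** the pictures show the flask upright near the middle of the red tray at about (500, -310) mm. The gauge hangs upright with its collar on the block. The ring is empty, the bottle and the other flasks are unmoved, and the gripper is clear. The final pictures I viewed did not include the jar, but the arm never worked near it. In the last scene picture the network did not find the collar, so that check rests on the picture and the handle fix.

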